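Hang the bottle tray on its slotted rack and load it

TASK

Hook the loose metal tray onto the slotted column of the small bench rack, directly above the tray that already hangs there: feel its four tabs into the slots, then push it down, firmly but without forcing it, past the spring catch until it is locked fully home. Then stand the amber dropper bottle from the front of the bench upright in that tray, let go of everything, and leave the beaker and the white trough where they are.

Things in the scene. Friction and masses are not known exactly. Their poses are not given: they have to be found in the camera images.
- rack: Small bench rack, fixed; foot 145x130x14 mm, telescoping slotted steel column behind it. Origin: foot underside; z up, +x from the trays to the column. Column 72 mm wide, 3 mm sheet, clamped c = 0 to 30 mm up; c is in no reading: find it by feel or sight. A like fixed tray with two jars hangs low on it, top at z = c+118, out to x = -80.
- rack_face (a point): Point fixed to the foot (not rising with c) in the plane of the column's front, mid-width: rack x = 30, z = 130 mm; axes as the rack. Slots at y = +-26.5, 6.5 wide, 23 high, lower edges at rack z = c+74, 110, 146, 182; flat column top (29x74, behind it) c+223. The loose tray takes the upper pairs: underside at rack z = c+144 to 148 as tabs pass through, c+130 when home, back edge at the face.
- rack_catch (a point): Point fixed to the foot at rack x = 30, y = 0, z = 165.2 mm: where the catch is at c = 0. The catch, a sprung steel ball 6 mm wide, stands 3 mm out of the face, c higher than this point. The tray's rear bar meets it 8 to 10 mm above home; pushed down with some 6 to 14 N it gives and snaps out above the bar. The tray's weight alone rests on it, held by its hooks.
- tray: Loose bare-metal tray, 110x56x60 mm plus tabs, 0.2 to 0.34 kg, standing on its floor. Origin: centre of floor underside; +x to its back with the tabs, z up. Walls 3 mm thick, outside at y = +-28; 60 high for x = 15 to 55, sloping to 26 at x = -45. Floor 3 thick, 50 wide inside, front lip 16 high. Hung, it has 1.5 mm play and may lean forward 0.06 rad.
- tray_grip (a point): Point between the tray's side walls at tray x = 0, y = 0, z = 28 mm: grip here across the walls (y, 56 mm wide over both). The walls are 52 mm high at this place.
- tray_back (a point): Middle of the tray's back edge at its underside: tray x = 55, y = 0, z = 0 mm. Four tabs in line with the walls (y = +-26.5, 3 thick) reach 7.5 mm behind it: necks at z = 16 to 21 and 52 to 57, lips 3 mm thick at x = 59.5 to 62.5 turned down from them to z = 2 and 38. A round bar 5 mm thick crosses at x = 52.5, z = 30.
- tray_strip (a point): Middle of the top of the flat strip joining the walls at the tray's back: tray x = 35, y = 0, z = 60 mm; strip 40 (x) by 50 (y), 3 thick. The place to press the tray down; press with under 25 N (rack and tray may bear 60 N on each other in all, leverage included) and keep clear of the taller column behind x = 55. A bottle stands ahead of it, at x = -35 to -5.
- dropper_bottle: Amber dropper bottle with black rubber teat, 0.07 kg, 34 mm wide, 102 mm tall, standing alone near the front edge of the bench (a like one far back belongs to the room). Origin: centre of its underside, z up. Body 32 mm wide to z = 60 or so, cap 24 mm wide at z = 62 to 77, teat above.
- beaker: Clear beaker, 72 mm wide, 90 mm tall, to the right of the rack; bystander. Origin: centre of its underside.
- reservoir: White reagent trough, 52x124x30 mm, lying in front of the rack; bystander. Origin: centre of its underside.
Things that resemble listed ones, but are neither listed nor needed, are in the scene too. There is more than one size of the dropper_bottle; the one meant has the size given above.

How it is judged:
By the outcome, as a careful person would: the job done as asked, in the order asked, and still so for the second after the job is handed in, with the robot touching nothing.
It also fails if it takes over 72 s, if anything falls off the work surface, if the arm or the gripper's body presses on something with over 40 N, if the wrist force passes 120 N, or if a joint passes its speed limit or range.

ROBOT

A 6-joint arm with a two-finger parallel gripper is mounted at the origin on a cart in front of the work surface, level with it; the furniture and walls round the work are solid. World frame = base frame: x ahead of the robot, y to its left, z up, the work surface at z = 0. Lengths are in mm, angles in rad, forces in N, time in s.
With the tool pointing down it reaches from about 350 to 875 mm from the base axis. Payload 4.2 kg.
Tool frame: the origin (TCP) lies between the finger pads; the fingertips stand 25 mm ahead of it and the grasp point (between the pads) lies 6 mm ahead of it; z points along the fingers, y is the line along which they close (so a half turn about z gives the same grasp; the last joint's range is limited). The gripper opens to 85 mm and grips with 20 to 120 N. Pads are 22 mm wide; open, the fingers measure 114 mm over their backs; the gripper's body (76 mm by 85 mm) begins 54 mm behind the grasp point. The pads swing forward as they close: fully open they stand 13 mm farther back than shut.
Start: joints at [1.584, 0.385, 0.008, 0, -1.194, -0.259], TCP at [152.051, 606.201, 256.312] pointing down, gripper open.
Joint ranges: [-3.14, 3.14], [-1.21, 2.06], [-1.07, 1.41], [-3.16, 2.05], [-2.99, -0.16], [-3.1, 3.1]. Speed limits (rad/s): [2.79, 2.79, 3.14, 3.14, 3.14, 3.14].

INTERFACE

Orientations are given as a unit quaternion [x, y, z, w].
In Python, from bench import arm gives the robot as it stands.
- The arm moves only by the shell command python3 -m pendant 'ROWS'. ROWS is JSON, a list of rows, each a list of 7 numbers: the shift along the tool's x, y, z in m, then the turn, a rotation vector about the tool's x, y, z in degrees, then the finger opening in m, from 0 to 0.0854. In form: [[x, y, z, wx, wy, wz, fingers], ...]. A call has 1 to 12 rows; each row shifts and turns the commanded pose from where the row before left it, along the tool's axes as they then stand; what a row does not reach is not made up. A row lasts 1/10 s, in which the tool goes at most 50 mm and 8.59 degrees, less where a joint would pass 70% of its speed; a pose out of reach is approached as far as the arm can. A call is refused whole if a number of a shift passes 0.05 or a number of a turn 8.59, either way. A call with a gripper value outside its range is refused whole. The fingers move at their own pace and stop on an object; the grip force is fixed at half the most. Time passes only in rows, so rows that do not move let the fingers close. It gives the time, the measured TCP pose, the force, the opening and the grip force at its end, in the units of the state.
- arm.read_state(): the state, without advancing time (a new reading comes with each control period).
- arm.get_image(name): name is "scene" or "top"; returns a dict with "image" (480x640x3 uint8, red, green, blue), "fx", "fy", "cx", "cy" (pixels), "k1" (the pictures are not rectified: a ray, as slopes to the right and down, at radius r is drawn at 1 + k1 r^2 times it, then the intrinsics apply), "xyz" and "rotation" of the camera in the world. Camera axes: x right, y down, z forward; pixel columns grow to the right and rows downward; lengths in mm; the calibration is good to about 2 mm. A picture is of the moment at which its call begins. There is no depth.
- arm.job_done(): hands the job in; it is judged then, once.
The state is a dict: "clock": time; "joints": joint angles; "joint_vel": joint speeds; "joint_efforts": joint torques, N m; "position": TCP position; "ee_rot": TCP orientation; "contact_force": force on the tool from outside, world axes, zero at the start; "wrist_torque": the same for the moment, N m; "gripper_width": finger opening in mm; "grasp_force": force on a finger pad.
Only numpy, scipy, OpenCV 4.12 (cv2) and the standard library are available. Lean on these libraries where they do the work, as an engineer would, in place of code of your own. Each camera call takes 0.05 s, during which the arm holds its last target. There are 200 camera calls.

## Working session

There is one attempt and no reset: what is moved stays moved. The work goes in short steps, Python scripts to look and compute and a shell command to move; the robot and the scene stay as the last step left them, time stands still between calls to the robot, and variables do not carry over. Pictures are saved under pics/ and viewed, at most 10 in all, crops included, and the job is handed in when it is done.

```bash
ls; mkdir -p pics; cat > h.py <<'E'
import numpy as np, cv2, json
from bench import arm
from scipy.spatial.transform import Rotation as R
def cam(name):
    d=arm.get_image(name); return d
def save(d,fn,box=None,scale=1):
    im=d["image"][:,:,::-1]
    if box: im=im[box[1]:box[3],box[0]:box[2]]
    if scale!=1: im=cv2.resize(im,None,fx=scale,fy=scale,interpolation=cv2.INTER_CUBIC)
    cv2.imwrite("pics/"+fn,im)
def rot(d):
    r=np.array(d["rotation"],float)
    return r if r.shape==(3,3) else R.from_quat(r).as_matrix()
def ray(d,u,v):
    x=(u-d["cx"])/d["fx"]; y=(v-d["cy"])/d["fy"]
    a,b=x,y
    for _ in range(20):
        s=1+d["k1"]*(a*a+b*b); a,b=x/s,y/s
    return np.array(d["xyz"],float), rot(d)@np.array([a,b,1.])
def atz(d,u,v,z):
    o,r=ray(d,u,v); return o+r*(z-o[2])/r[2]
def proj(d,p):
    q=rot(d).T@(np.array(p,float)-np.array(d["xyz"],float)); a,b=q[0]/q[2],q[1]/q[2]
    s=1+d["k1"]*(a*a+b*b); return np.array([a*s*d["fx"]+d["cx"],b*s*d["fy"]+d["cy"]])
def tri(d1,p1,d2,p2):
    o1,r1=ray(d1,*p1);o2,r2=ray(d2,*p2)
    s=np.linalg.lstsq(np.c_[r1,-r2],o2-o1,rcond=None)[0]
    a,b=o1+r1*s[0],o2+r2*s[1]; return (a+b)/2,np.linalg.norm(a-b)
E
python3 - <<'E'
from h import *
import pickle
S=cam("scene");T=cam("top")
pickle.dump((S,T),open("st.pkl","wb"))
for n,d in(("scene",S),("top",T)):
    save(d,n+"0.png"); print({k:v for k,v in d.items() if k!="image"})
print(arm.read_state())
E
```

```text
pics
{'fx': 435.879956757784, 'fy': 435.879956757784, 'cx': 318.71867963005485, 'cy': 230.81375359995423, 'k1': 0.025180546516373813, 'xyz': array([131.47014963, 576.85546736, 657.87529173]), 'rotation': array([-0.29445434,  0.85880267, -0.3967934 ,  0.13531305])}
{'fx': 469.3628197692629, 'fy': 469.3628197692629, 'cx': 321.67753861748287, 'cy': 241.32109314611662, 'k1': -0.11682610031090339, 'xyz': array([376.82653852,  38.91279456, 962.65266859]), 'rotation': array([-0.69384309,  0.71354701, -0.05109995,  0.08259068])}
{'clock': 0.1, 'joints': array([ 1.58360345e+00,  3.85487310e-01,  6.76885343e-03, -4.20345268e-04,
       -1.19400219e+00, -2.58573020e-01]), 'joint_vel': array([ 8.40999485e-04, -1.83584411e-03,  2.60465446e-03,  1.41456519e-03,
        2.51425822e-03,  8.17442694e-05]), 'joint_efforts': array([-9.36837896e-04, -3.93316877e+01,  1.88931173e+01,  4.19808403e+00,
       -2.54487481e-03,  4.10340007e-06]), 'position': array([151.94795703, 605.76544071, 255.33097128]), 'ee_rot': array([ 9.92449404e-01, -1.22650795e-01, -6.34036020e-05,  9.79740602e-04]), 'contact_force': array([-0.46528483, -0.57582912,  0.65564533]), 'wrist_torque': array([-0.00588585, -0.00136582, -0.00876281]), 'grasp_force': 0.0, 'gripper_width': 85.42881667995111}
```

View pics/scene0.png

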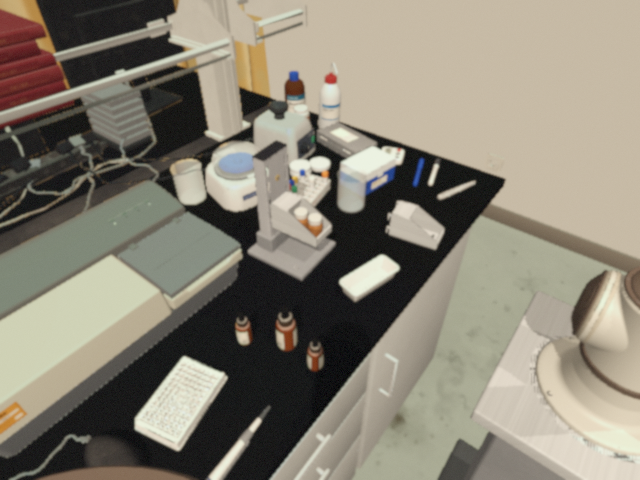

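View pics/top0.png

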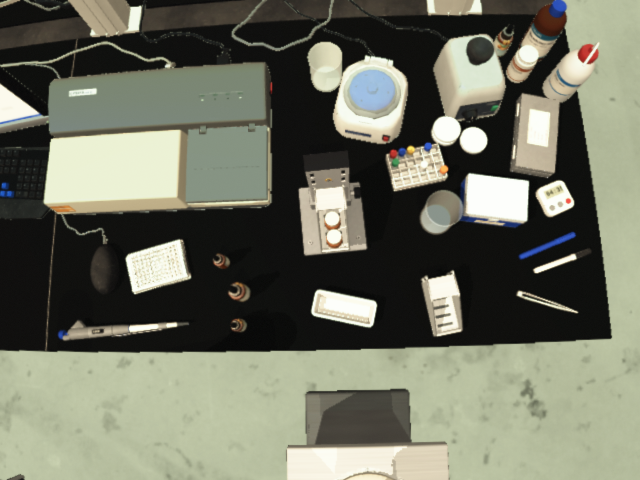

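Scene view: the rack is at (290,215) and the loose tray at (415,225); top view has the rack at (333,205) and the tray at (443,303). The trough is at (344,308) top and the beaker at (441,212) top.

Bottle candidates, scene/top pixels: (243,331)/(220,261), (287,331)/(238,291), (315,356)/(238,325), and a far one at top (504,40). The largest, at (287,331), is the likely one. I'll check sizes in a crop.

```bash
python3 - <<'E'
from h import *
import pickle
S,T=pickle.load(open("st.pkl","rb"))
def c(d,x,y,w,h): return cv2.resize(d["image"][y:y+h,x:x+w,::-1],(400,300),interpolation=cv2.INTER_CUBIC)
a=c(S,225,290,120,90);b=c(S,370,190,80,60);e=c(T,405,260,80,60);f=c(T,190,240,120,90)
cv2.imwrite("pics/c1.png",np.vstack([np.hstack([a,b]),np.hstack([f,e])]))
g=c(S,230,130,120,90)
x=cv2.resize(S["image"][130:290,235:345,::-1],(400,582),interpolation=cv2.INTER_CUBIC)
y=cv2.resize(T["image"][145:265,290:373,::-1],(400,582),interpolation=cv2.INTER_CUBIC)
cv2.imwrite("pics/c2.png",np.hstack([x,y]))
E
```

```text
(no output)
```

View pics/c1.png

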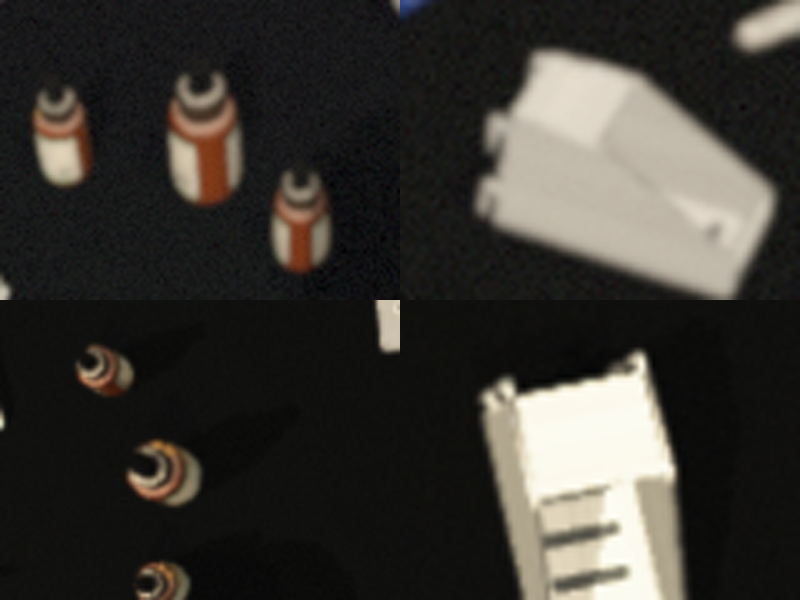

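View pics/c2.png

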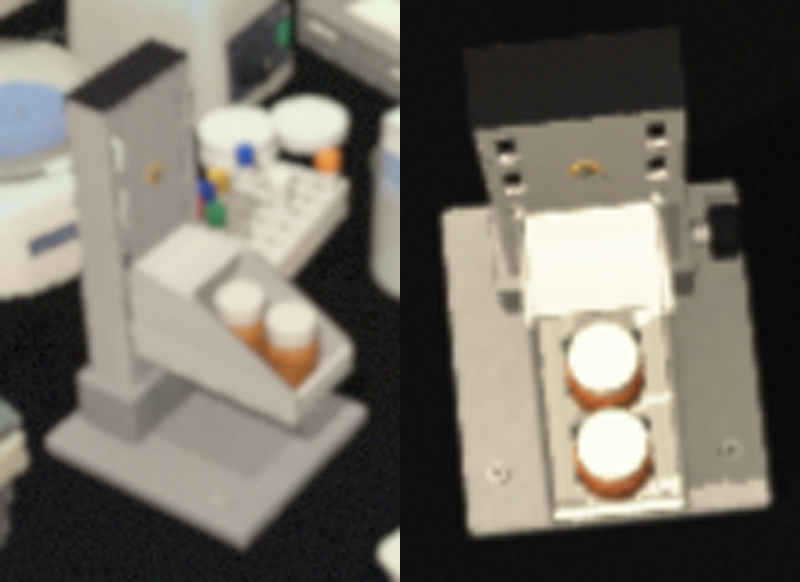

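Tall middle bottle: c1 body (205,140), about 140 px tall against about 100 px for the other two, so it's the meant one. The tray is clearly seen with its tabs facing away, and the rack's column, slots and catch ball are visible. Next, fit the poses.

```bash
cat > fit.py <<'E'
from h import *
import pickle
from scipy.optimize import least_squares
S,T=pickle.load(open("st.pkl","rb"))
tl=lambda p:(S,225+p[0]/3.333,290+p[1]/3.333); tr=lambda p:(S,370+p[0]/5,190+p[1]/5)
bl=lambda p:(T,190+p[0]/3.333,240+(p[1]-300)/3.333); br=lambda p:(T,405+(p[0]-400)/5,260+(p[1]-300)/5)
rl=lambda p:(S,235+p[0]/3.636,130+p[1]/3.6375); rr=lambda p:(T,290+(p[0]-400)/4.819,145+p[1]/4.85)
def W(q,p):
    c,s=np.cos(q[2]),np.sin(q[2]); return [q[0]+c*p[0]-s*p[1],q[1]+s*p[0]+c*p[1],p[2]]
def run(obs,q0,model):
    def f(q): return np.concatenate([proj(o[0],W(q,model(q,p)))-o[1:] for o,p in obs])
    r=least_squares(f,q0,loss="soft_l1",f_scale=1); print(np.round(r.x,3)); print(np.round(f(r.x).reshape(-1,2),1).tolist()); return r.x
if __name__=="__main__":
    tray=[(br((672,475)),(15,-28,60)),(br((522,500)),(15,28,60)),(br((640,368)),(55,-28,60)),(br((512,393)),(55,28,60)),
     (tr((600,145)),(15,28,60)),(tr((510,110)),(55,28,60)),(tr((535,55)),(55,-28,60)),(tr((640,75)),(15,-28,60)),(tr((500,217)),(55,28,0)),(tr((735,297)),(-55,28,0))]
    print("tray");run(tray,[400,-120,0],lambda q,p:p)
    rack=[(rr((478,125)),(30,36.5,1)),(rr((685,108)),(30,-36.5,1)),(rr((467,48)),(59,36.5,1)),(rr((680,28)),(59,-36.5,1)),
     (rr((468,535)),(-72.5,65,0)),(rr((770,507)),(-72.5,-65,0)),(rr((445,212)),(72.5,65,0)),(rr((735,183)),(72.5,-65,0)),
     (rl((108,108)),(30,36.5,1)),(rl((187,57)),(30,-36.5,1)),(rl((70,97)),(59,36.5,1)),(rl((150,40)),(59,-36.5,1)),
     (rl((45,438)),(72.5,65,0)),(rl((245,533)),(-72.5,65,0)),(rl((366,403)),(-72.5,-65,0)),
     (rr((587,169)),(28,0,2)),(rl((152,171)),(28,0,2))]
    def m(q,p):
        return (p[0]+q[4]*(p[2]==0),p[1],[14,223+q[3],165.2+q[3]][p[2]])
    print("rack");run(rack,[550,60,0,15,0],m)
    print("bottle");run([(tl((203,80)),(0,0,102)),(bl((147,463)),(0,0,102)),(tl((205,188)),(0,0,4)),(bl((184,474)),(0,0,4))],[400,200,0],lambda q,p:p)
E
python3 fit.py
```

```text
tray
[ 413.563 -165.707  -43.742]
[[2.8, 1.2], [5.0, 4.2], [2.9, 2.6], [0.8, 5.5], [-76.5, 0.5], [-76.3, 2.9], [-74.3, 0.1], [-78.2, 0.3], [-77.3, 2.0], [-76.3, -0.7]]
rack
[6.0563e+02 5.5246e+01 6.6000e-02 1.4817e+01 1.9910e+00]
[[-0.9, 0.5], [0.8, -0.5], [-0.0, -0.3], [0.0, -0.6], [0.3, 0.2], [0.8, -0.2], [-0.6, -0.7], [0.5, -0.8], [-1.0, 1.4], [1.4, -1.1], [-2.7, -0.2], [-0.3, -0.5], [0.3, -0.1], [-0.2, 1.2], [0.8, 1.4], [0.1, 1.4], [1.9, 1.8]]
bottle
[457.578 244.104   0.   ]
[[-0.4, -7.9], [-1.9, 0.1], [1.6, -4.5], [-1.9, 1.0]]
```

```bash
sed -i 's|tr=lambda p:(S,370+p\[0\]/5|tr=lambda p:(S,370+(p[0]-400)/5|' fit.py; python3 fit.py | head -3
python3 - <<'E'
from fit import *
def t(a,b): a=tl(a);b=bl(b); p,e=tri(S,a[1:],T,b[1:]); print(np.round(p,1),round(e,1))
t((202,92),(155,466)); t((204,190),(184,475));t((57,100),(92,362));t((300,185),(150,582))
# silhouettes
for n,q in (("mid",(204,205)),):
    o=tl(q); print("near base edge",atz(S,*o[1:],0))
    print("base centre S",atz(S,*tl((204,190))[1:],0),"T right edge z0",atz(T,*bl((202,478))[1:],0))
p=cv2.resize(S["image"][285:365,255:335,::-1],(600,600),interpolation=cv2.INTER_CUBIC)
g=np.clip(p.astype(float)*2.5,0,255).astype(np.uint8)
p2=cv2.resize(T["image"][280:305,225:250,::-1],(200,200),interpolation=cv2.INTER_CUBIC)
g[:200,400:]=np.clip(p2.astype(float)*2.5,0,255)
cv2.imwrite("pics/c3.png",g)
E
```

```text
tray
[ 4.19390e+02 -1.60336e+02  1.81000e-01]
[[0.5, -1.0], [2.3, 0.3], [1.8, 0.1], [-0.7, 1.3], [-0.7, 0.3], [-0.1, 2.0], [3.4, -0.4], [-0.8, 0.5], [-1.0, 1.1], [-1.0, 0.2]]
[459.2 243.5  70.2] 1.0
[461.4 244.6 -14.5] 2.2
[523.  285.2  56.2] 0.0
[392.6 249.1  56.2] 0.1
near base edge [449.18592425 259.14078437   0.        ]
base centre S [455.27093641 252.16774014   0.        ] T right edge z0 [457.09437957 229.61343613   0.        ]
```

View pics/c3.png

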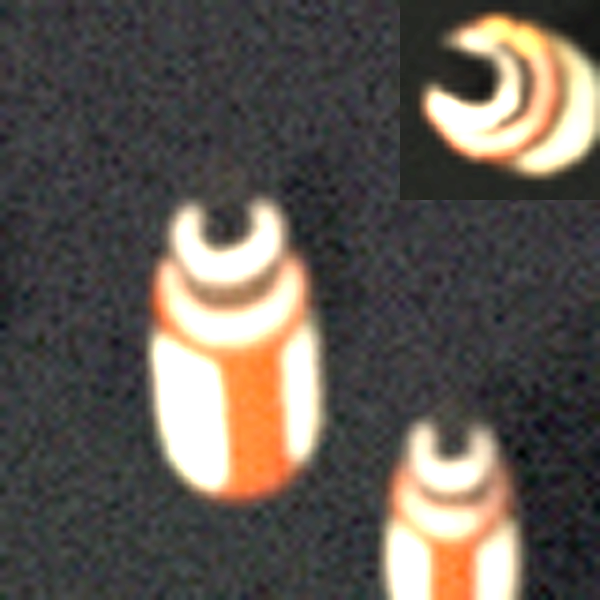

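c3: the cap ring of the tall bottle is at (227,230), its near base edge at (235,500). The neighbour's cap triangulates to 56 mm against 70 mm here, so the tall one is the 102 mm bottle.

Estimates:
- **Bottle:** (460,246)
- **Tray:** (419,-160), yaw 0.18
- **Rack:** (606,55), yaw 0.066, c about 15

Now moving over to the tray.

```bash
cat > to.py <<'E'
import sys
from h import *
# usage: to.py x y z yaw(of tool x): turn needed (deg about tool z), then shift in tool axes AFTER the turn, mm
x,y,z,w=map(float,sys.argv[1:5]); s=arm.read_state()
M=R.from_quat(s["ee_rot"]).as_matrix(); p=np.array(s["position"])
yaw=np.arctan2(M[1,0],M[0,0])
c,sn=np.cos(w),np.sin(w); G=np.array([[c,sn,0],[sn,-c,0],[0,0,-1.]])
print("t",round(s["clock"],1),"pos",p.round(1),"yaw",round(yaw,4),"tilt(deg)",np.round(np.degrees([M[0,2],M[1,2]]),2),"turn z deg",round(np.degrees((M.T@G)[1,0]) if abs(w-yaw)<.1 else np.degrees(yaw-w),2))
print("shift mm",np.round(G.T@(np.array([x,y,z])-p),1),"F",np.round(s["contact_force"],1),"tq",np.round(s["wrist_torque"],2),"w",round(s["gripper_width"],1),"g",round(s["grasp_force"],1))
E
python3 -m pendant '[[0.031,0.025,0,0,0,0,0.085],[0.031,0.025,0,0,0,0,0.085],[0.031,0.025,0,0,0,0,0.085],[0.031,0.025,0,0,0,0,0.085],[0.031,0.025,0,0,0,0,0.085],[0.031,0.025,0,0,0,0,0.085],[0.031,0.025,0,0,0,0,0.085],[0.031,0.025,0,0,0,0,0.085],[0.031,0.025,0,0,0,0,0.085],[0.031,0.025,0,0,0,0,0.085],[0.031,0.025,0,0,0,0,0.085]]'
python3 -m pendant '[[0.009,0.036,0,0,0,0,0.085],[0.009,0.036,0,0,0,0,0.085],[0.009,0.036,0,0,0,0,0.085],[0.009,0.036,0,0,0,0,0.085],[0.009,0.036,0,0,0,0,0.085],[0.009,0.036,0,0,0,0,0.085],[0.009,0.036,0,0,0,0,0.085],[0.009,0.036,0,0,0,0,0.085],[0.009,0.036,0,0,0,0,0.085],[0.009,0.036,0,0,0,-8,0.085],[0,0,0,0,0,-8,0.085],[0,0,0,0,0,-8,0.085]]'
python3 to.py 419.4 -160.3 140 0.181
```

```text
clock: 1.2
position: [416.4, 254.9, 256.1]
ee_rot: [0.992, -0.122, -0.0, 0.0]
contact_force: [0.2, 0.5, -1.0]
gripper_width: 84.8
grasp_force: 0.0
clock: 2.4
position: [415.1, -113.8, 255.9]
ee_rot: [0.996, 0.084, -0.001, -0.0]
contact_force: [-0.5, 1.0, -0.4]
gripper_width: 85.0
grasp_force: 0.0
t 2.4 pos [ 415.1 -113.8  255.9] yaw 0.1684 tilt(deg) [-0.06  0.01] turn z deg -0.72
shift mm [ -4.1  46.5 115.9] F [-0.5  1.  -0.4] tq [ 0.01 -0.04  0.01] w 85.0 g 0.0
```

```bash
python3 -m pendant '[[-0.004,0.0465,0,0,0,-0.7,0.085],[0,0,0.04,0,0,0,0.085],[0,0,0.04,0,0,0,0.085],[0,0,0.036,0,0,0,0.085],[0,0,0,0,0,0,0.085],[0,0,0,0,0,0,0.085]]'
python3 to.py 419.4 -160.3 36 0.181
python3 - <<'E'
from h import *
d=cam("top"); save(d,"t1.png",(380,230,500,350),5)
d2=cam("scene"); 
E
```

```text
clock: 3.0
position: [419.7, -159.3, 140.7]
ee_rot: [0.996, 0.089, -0.0, 0.0]
contact_force: [0.9, -0.5, 0.1]
gripper_width: 85.0
grasp_force: 0.0
t 3.0 pos [ 419.7 -159.3  140.7] yaw 0.1786 tilt(deg) [-0.05 -0.04] turn z deg -0.14
shift mm [ -0.5   0.9 104.7] F [ 0.9 -0.5  0.1] tq [-0.02 -0.05 -0.  ] w 85.0 g 0.0
```

View pics/t1.png

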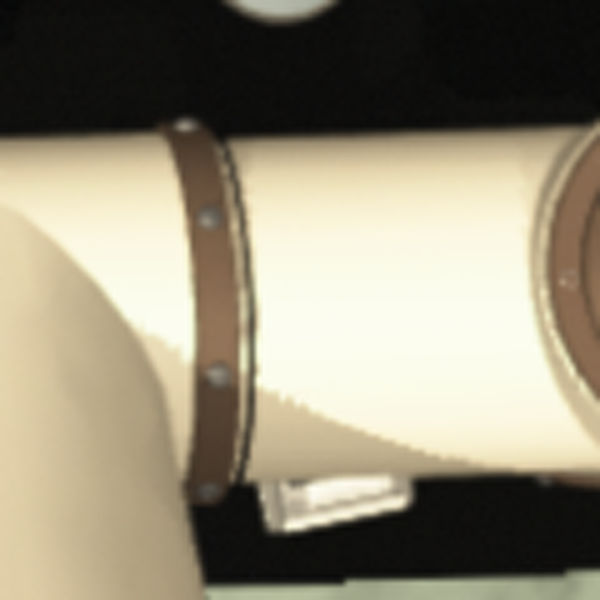

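The arm hides the tray in this view; only its front lip shows at (340,500), consistent with the fit. Descending, watching the force.

```bash
python3 -m pendant '[[0,0.001,0.03,0,0,0,0.085],[0,0,0.03,0,0,0,0.085],[0,0,0.03,0,0,0,0.085],[0,0,0.014,0,0,0,0.085],[0,0,0,0,0,0,0.085]]'
python3 to.py 419.4 -160.3 36 0.181
python3 -m pendant '[[0,0,0,0,0,0,0.04],[0,0,0,0,0,0,0.04],[0,0,0,0,0,0,0.04],[0,0,0,0,0,0,0.04],[0,0,0,0,0,0,0.04],[0,0,0,0,0,0,0.04],[0,0,0,0,0,0,0.04],[0,0,0,0,0,0,0.04],[0,0,0,0,0,0,0.04]]'
python3 to.py 419.4 -160.3 36 0.181
```

```text
clock: 3.6
position: [419.9, -160.0, 36.2]
ee_rot: [0.996, 0.089, -0.0, -0.0]
contact_force: [0.5, -0.6, -0.2]
gripper_width: 84.5
grasp_force: 0.0
t 3.6 pos [ 419.9 -160.    36.2] yaw 0.1782 tilt(deg) [-0.04 -0.  ] turn z deg -0.16
shift mm [-0.5  0.2  0.2] F [ 0.5 -0.6 -0.2] tq [0.02 0.07 0.  ] w 84.5 g 0.0
clock: 4.5
position: [421.2, -160.1, 38.2]
ee_rot: [0.996, 0.089, 0.002, 0.0]
contact_force: [-0.5, 0.3, 6.2]
gripper_width: 55.4
grasp_force: 64.1
t 4.5 pos [ 421.2 -160.1   38.2] yaw 0.1785 tilt(deg) [ 0.26 -0.02] turn z deg -0.15
shift mm [-1.8 -0.2  2.2] F [-0.5  0.3  6.2] tq [ 0.4   0.14 -0.05] w 55.4 g 64.1
```

```bash
python3 -m pendant '[[0,0,-0.02,0,0,0,0.04],[0,0,-0.03,0,0,0,0.04],[0,0,-0.04,0,0,0,0.04],[0,0,-0.04,0,0,0,0.04],[0,0,-0.04,0,0,0,0.04],[0,0,-0.04,0,0,0,0.04],[0,0,-0.04,0,0,0,0.04],[0,0,-0.02,0,0,6.4,0.04],[0,0,0,0,0,0,0.04],[0,0,0,0,0,0,0.04]]'
python3 to.py 650 58.1 290 0.066
```

```text
clock: 5.5
position: [418.6, -159.8, 305.8]
ee_rot: [0.999, 0.034, -0.0, -0.001]
contact_force: [0.3, 0.1, -3.0]
gripper_width: 55.7
grasp_force: 64.2
t 5.5 pos [ 418.6 -159.8  305.8] yaw 0.0676 tilt(deg) [-0.02  0.07] turn z deg 0.09
shift mm [ 245.3 -202.1   15.8] F [ 0.3  0.1 -3. ] tq [-0.03 -0.01 -0.  ] w 55.7 g 64.2
```

```bash
python3 -m pendant '[[0.02,-0.016,0,0,0,0,0.04],[0.03,-0.025,0,0,0,0,0.04],[0.03,-0.025,0,0,0,0,0.04],[0.03,-0.025,0,0,0,0,0.04],[0.03,-0.025,0,0,0,0,0.04],[0.03,-0.025,0,0,0,0,0.04],[0.03,-0.025,0,0,0,0,0.04],[0.03,-0.025,0,0,0,0,0.04],[0.015,-0.011,0,0,0,0,0.04],[0,0,0.01,0,0,0,0.04],[0,0,0,0,0,0,0.04]]'
python3 to.py 650 58.1 290 0.066
python3 -m pendant '[[0,0,0.002,0,0,0,0.04],[0,0,0.002,0,0,0,0.04],[0,0,0.002,0,0,0,0.04],[0,0,0.002,0,0,0,0.04]]'
python3 - <<'E'
from h import *
import pickle
d=cam("scene"); save(d,"s1.png",(200,80,360,200),5); pickle.dump(d,open("s1.pkl","wb"))
E
```

```text
clock: 6.6
position: [648.9, 57.7, 291.5]
ee_rot: [0.999, 0.034, -0.004, 0.001]
contact_force: [0.2, -0.1, -2.6]
gripper_width: 55.5
grasp_force: 64.3
t 6.6 pos [648.9  57.7 291.5] yaw 0.0671 tilt(deg) [-0.51 -0.08] turn z deg 0.06
shift mm [ 1.1 -0.3  1.5] F [ 0.2 -0.1 -2.6] tq [-0.04  0.05  0.01] w 55.5 g 64.3
clock: 7.0
position: [650.4, 57.2, 288.7]
ee_rot: [0.999, 0.033, 0.0, -0.0]
contact_force: [0.4, -0.1, -1.4]
gripper_width: 55.0
grasp_force: 64.2
```

View pics/s1.png

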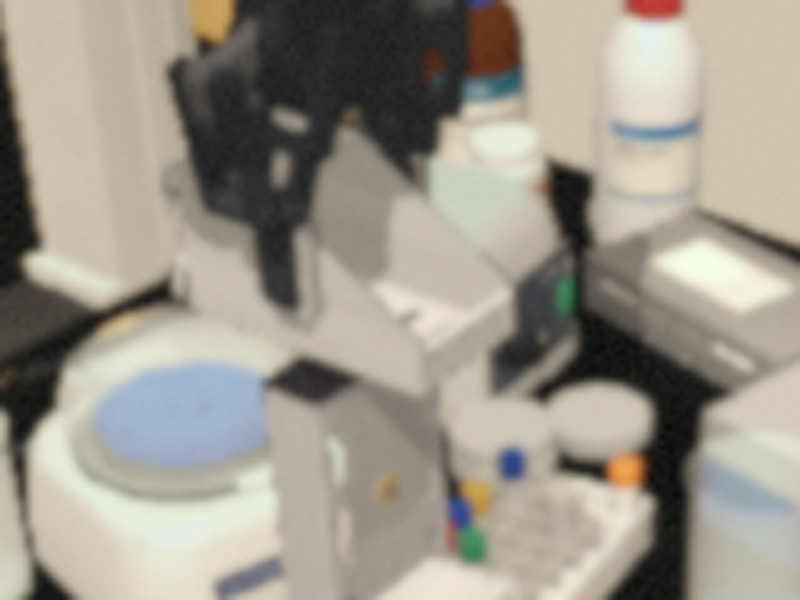

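s1: the tray is held level in the fingers, finger at (285,250), above the column top (310,380), and there's still a gap. Feeling downward.

```bash
g(){ grep -E "pos|force: \["; }; python3 -m pendant '[[0,0,0.002,0,0,0,0.04],[0,0,0.002,0,0,0,0.04],[0,0,0,0,0,0,0.04]]'|g
python3 -m pendant '[[0,0,0.002,0,0,0,0.04],[0,0,0,0,0,0,0.04]]'|g
python3 -m pendant '[[0,0,0.002,0,0,0,0.04],[0,0,0,0,0,0,0.04]]'|g
```

```text
position: [650.5, 57.6, 283.9]
contact_force: [-0.4, 0.1, -1.2]
position: [650.6, 57.7, 282.0]
contact_force: [1.0, 0.5, -1.5]
position: [650.5, 57.7, 279.9]
contact_force: [0.6, -0.3, -2.3]
```

```bash
g(){ grep -E "pos|force: \["; }; 
python3 -m pendant '[[0,0,0.001,0,0,0,0.04],[0,0,0,0,0,0,0.04]]'|g
python3 -m pendant '[[0,0,0.001,0,0,0,0.04],[0,0,0,0,0,0,0.04]]'|g
python3 -m pendant '[[0,0,0.001,0,0,0,0.04],[0,0,0,0,0,0,0.04]]'|g
python3 -m pendant '[[0,0,0.001,0,0,0,0.04],[0,0,0,0,0,0,0.04]]'|g
```

```text
position: [650.6, 57.7, 279.2]
contact_force: [-0.2, 0.1, -1.6]
position: [650.6, 57.7, 278.1]
contact_force: [0.1, -0.3, -2.2]
position: [650.8, 57.7, 277.7]
contact_force: [-0.9, -0.8, -0.6]
position: [650.8, 57.6, 277.7]
contact_force: [-2.0, 0.8, 4.5]
```

```bash
python3 to.py 650 58.1 290 0.066
```

```text
t 8.6 pos [650.8  57.6 277.7] yaw 0.0665 tilt(deg) [ 0.09 -0.  ] turn z deg 0.03
shift mm [ -0.7  -0.5 -12.3] F [-2.   0.8  4.5] tq [ 0.1   0.75 -0.  ] w 55.2 g 64.8
```

```bash
g(){ grep -E "pos|force: \["; }; python3 -m pendant '[[0,0,-0.01,0,0,0,0.04],[-0.02,0,-0.01,0,0,0,0.04],[-0.03,0,0,0,0,0,0.04],[-0.03,0,0,0,0,0,0.04],[-0.015,0,0,0,0,0,0.04],[0,0,0,0,0,0,0.04]]'|g
python3 to.py 557 52 200.7 0.066
python3 - <<'E'
from fit import *
q=[605.63,55.25,.066]
for c in (14.8,16.5):
  for y,z,p in((26.5,193.5,(507,148)),(26.5,157.5,(512,182)),(-26.5,193.5,(655,130)),(-26.5,157.5,(655,162))):
    o=rr(p); print(c,y,z,np.round(proj(T,W(q,(30,y,z+c)))-o[1:],2), np.round(o[1:],1))
  o=rr((587,169)); print(proj(T,W(q,(28,0,165.2+c)))-o[1:])
E
```

```text
position: [554.3, 51.2, 297.0]
contact_force: [0.8, 0.3, -1.2]
t 9.2 pos [554.3  51.2 297. ] yaw 0.0665 tilt(deg) [0.01 0.04] turn z deg 0.03
shift mm [ 2.8 -0.7 96.3] F [ 0.8  0.3 -1.2] tq [-0.01 -0.1   0.07] w 55.5 g 64.4
14.8 26.5 193.5 [0.4 1. ] [312.2 175.5]
14.8 26.5 157.5 [0.7  0.56] [313.2 182.5]
14.8 -26.5 193.5 [0.96 1.57] [342.9 171.8]
14.8 -26.5 157.5 [0.98 1.69] [342.9 178.4]
[0.06829039 1.45198352]
16.5 26.5 193.5 [0.33 0.67] [312.2 175.5]
16.5 26.5 157.5 [0.64 0.26] [313.2 182.5]
16.5 -26.5 193.5 [0.96 1.24] [342.9 171.8]
16.5 -26.5 157.5 [0.97 1.39] [342.9 178.4]
[0.03701389 1.14723368]
```

```bash
g(){ grep -E "pos|force: \["; }; python3 -m pendant '[[0.0028,-0.0012,0.02,0,0,0,0.04],[0,0,0.03,0,0,0,0.04],[0,0,0.03,0,0,0,0.04],[0,0,0.0163,0,0,0,0.04],[0,0,0,0,0,0,0.04],[0,0,0,0,0,0,0.04]]'|g
python3 to.py 575 53.7 200.7 0.066
python3 - <<'E'
from h import *
import pickle
d=cam("scene"); save(d,"s2.png",(225,120,345,220),6.5); pickle.dump(d,open("s2.pkl","wb"))
E
```

```text
position: [559.7, 52.8, 200.3]
contact_force: [0.4, 0.2, -0.5]
t 9.8 pos [559.7  52.8 200.3] yaw 0.0664 tilt(deg) [ 0.04 -0.03] turn z deg 0.02
shift mm [15.3  0.2 -0.4] F [ 0.4  0.2 -0.5] tq [-0.   -0.02  0.01] w 55.4 g 64.3
```

View pics/s2.png

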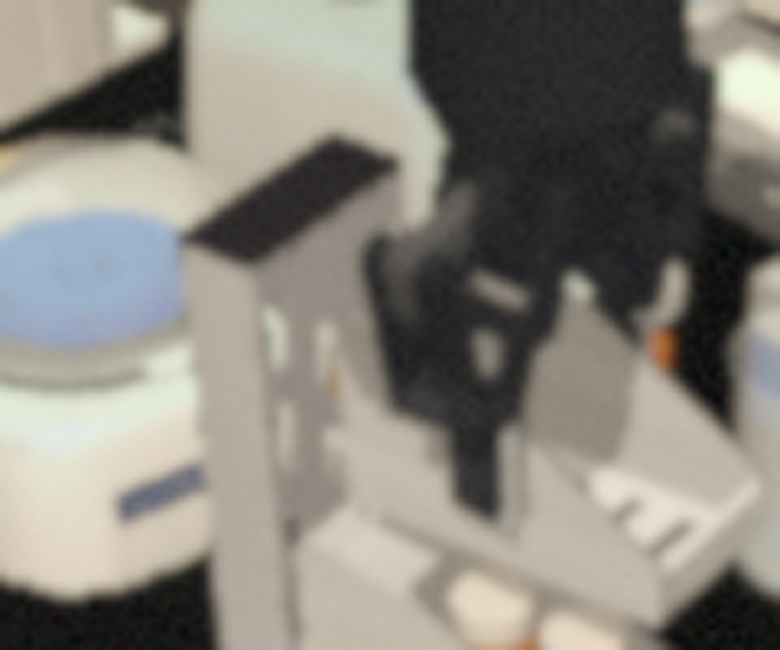

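s2: tray level in front of the face, slots at (275,335) and (285,430), tab at (330,350) still clear of the face. Now feeling forward.

```bash
g(){ grep -E "pos|force: \["; }; python3 -m pendant '[[0.005,0,0,0,0,0,0.04],[0.005,0,0,0,0,0,0.04],[0,0,0,0,0,0,0.04]]'|g
python3 -m pendant '[[0.002,0,0,0,0,0,0.04],[0,0,0,0,0,0,0.04]]'|g
python3 -m pendant '[[0.002,0,0,0,0,0,0.04],[0,0,0,0,0,0,0.04]]'|g
python3 -m pendant '[[0.0015,0,0,0,0,0,0.04],[0,0,0,0,0,0,0.04]]'|g
python3 to.py 580.6 53.7 200.7 0.066
```

```text
position: [569.8, 53.6, 200.8]
contact_force: [-0.4, 0.5, -2.1]
position: [570.8, 53.6, 200.1]
contact_force: [-0.2, -0.4, -1.9]
position: [572.7, 53.7, 200.0]
contact_force: [0.1, -0.2, -1.6]
position: [574.2, 53.8, 200.0]
contact_force: [-0.8, -0.4, -1.3]
t 10.7 pos [574.2  53.8 200. ] yaw 0.0663 tilt(deg) [ 0.01 -0.  ] turn z deg 0.01
shift mm [ 6.4  0.5 -0.7] F [-0.8 -0.4 -1.3] tq [-0.01 -0.02 -0.02] w 55.6 g 64.3
```

```bash
g(){ grep -E "pos|force: \["; }; python3 -m pendant '[[0.001,0,-0.0006,0,0,0,0.04],[0,0,0,0,0,0,0.04]]'|g
python3 -m pendant '[[0.001,0,0,0,0,0,0.04],[0,0,0,0,0,0,0.04]]'|g
python3 -m pendant '[[0.001,0,0,0,0,0,0.04],[0,0,0,0,0,0,0.04]]'|g
python3 to.py 580.6 53.7 200.7 0.066
```

```text
position: [575.2, 53.9, 200.7]
contact_force: [0.6, 0.3, -1.7]
position: [576.1, 53.9, 200.6]
contact_force: [-0.3, -0.0, -2.1]
position: [577.2, 54.0, 200.6]
contact_force: [-0.4, -0.0, -1.6]
t 11.3 pos [577.2  54.  200.6] yaw 0.0662 tilt(deg) [ 0. -0.] turn z deg 0.01
shift mm [ 3.4  0.5 -0.1] F [-0.4 -0.  -1.6] tq [ 0.07  0.06 -0.03] w 55.6 g 64.3
```

```bash
g(){ grep -E "pos|force: \["; }; python3 -m pendant '[[0.001,0,0,0,0,0,0.04],[0,0,0,0,0,0,0.04]]'|g
python3 -m pendant '[[0.001,0,0,0,0,0,0.04],[0,0,0,0,0,0,0.04]]'|g
python3 -m pendant '[[0.001,0,0,0,0,0,0.04],[0,0,0,0,0,0,0.04]]'|g
python3 to.py 580.6 53.7 200.7 0.066
```

```text
position: [578.2, 54.1, 200.6]
contact_force: [-0.9, -0.6, -1.6]
position: [579.2, 54.1, 200.6]
contact_force: [0.1, 0.5, -2.0]
position: [580.2, 54.2, 200.6]
contact_force: [0.9, -0.2, -1.9]
t 11.9 pos [580.2  54.2 200.6] yaw 0.0662 tilt(deg) [ 0.01 -0.  ] turn z deg 0.01
shift mm [ 0.4  0.5 -0.1] F [ 0.9 -0.2 -1.9] tq [-0.    0.02  0.  ] w 55.0 g 64.3
```

```bash
g(){ grep -E "pos|force: \["; }; python3 -m pendant '[[0.001,0,0,0,0,0,0.04],[0,0,0,0,0,0,0.04]]'|g
python3 -m pendant '[[0.001,0,0,0,0,0,0.04],[0,0,0,0,0,0,0.04]]'|g
python3 -m pendant '[[0.0007,0,0,0,0,0,0.04],[0,0,0,0,0,0,0.04]]'|g
python3 to.py 580.6 53.7 200.7 0.066
```

```text
position: [581.2, 54.3, 200.6]
contact_force: [0.6, -0.3, -2.4]
position: [582.2, 54.3, 200.6]
contact_force: [0.7, -0.1, -2.2]
position: [582.5, 54.3, 200.5]
contact_force: [-0.4, 1.0, -1.9]
t 12.5 pos [582.5  54.3 200.5] yaw 0.0661 tilt(deg) [-0.04 -0.01] turn z deg 0.01
shift mm [-1.9  0.5 -0.2] F [-0.4  1.  -1.9] tq [-0.01  0.22  0.05] w 55.3 g 64.3
```

```bash
g(){ grep -E "pos|force: \["; }; python3 -m pendant '[[0.001,0,0,0,0,0,0.04],[0,0,0,0,0,0,0.04]]'|g
python3 to.py 580.6 53.7 200.7 0.066
python3 - <<'E'
from h import *
d=cam("scene"); save(d,"s3.png",(235,130,335,220),7)
E
```

```text
position: [582.6, 54.2, 200.3]
contact_force: [-4.4, -0.1, -1.0]
t 12.7 pos [582.6  54.2 200.3] yaw 0.0663 tilt(deg) [-0.17 -0.03] turn z deg 0.02
shift mm [-2.   0.4 -0.4] F [-4.4 -0.1 -1. ] tq [0.07 1.18 0.09] w 55.7 g 64.5
```

View pics/s3.png

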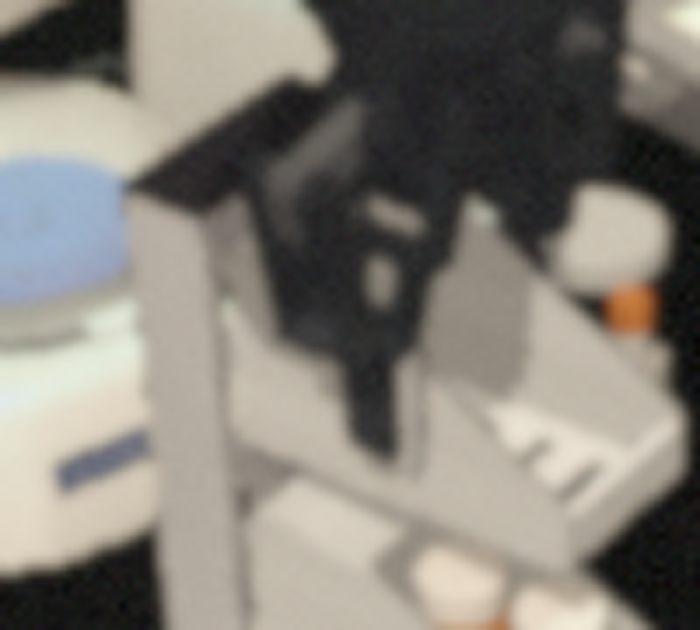

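s3: the tray's back edge is flush to the face at (235,390), with the tabs out of sight in the slots. Easing off slightly and lowering.

```bash
g(){ grep -E "pos|force: \["; }; python3 -m pendant '[[-0.0014,0,0,0,0,0,0.04],[0,0,0.001,0,0,0,0.04],[0,0,0.001,0,0,0,0.04],[0,0,0,0,0,0,0.04]]'|g
python3 -m pendant '[[0,0,0.001,0,0,0,0.04],[0,0,0.001,0,0,0,0.04],[0,0,0,0,0,0,0.04]]'|g
python3 -m pendant '[[0,0,0.001,0,0,0,0.04],[0,0,0,0,0,0,0.04]]'|g
python3 to.py 580.6 53.7 184.7 0.066
```

```text
position: [582.5, 54.3, 198.5]
contact_force: [-1.6, 0.4, -1.0]
position: [582.5, 54.4, 196.4]
contact_force: [-0.7, -0.1, -2.7]
position: [582.5, 54.4, 195.5]
contact_force: [0.1, 0.0, -2.0]
t 13.7 pos [582.5  54.4 195.5] yaw 0.0661 tilt(deg) [0.02 0.  ] turn z deg 0.01
shift mm [-1.9  0.5 10.8] F [ 0.1  0.  -2. ] tq [-0.05  0.18  0.01] w 55.3 g 64.3
```

```bash
g(){ grep -E "pos|force: \["; }; python3 -m pendant '[[0,0,0.001,0,0,0,0.04],[0,0,0,0,0,0,0.04]]'|g
python3 -m pendant '[[0,0,0.001,0,0,0,0.04],[0,0,0,0,0,0,0.04]]'|g
python3 -m pendant '[[0,0,0.001,0,0,0,0.04],[0,0,0,0,0,0,0.04]]'|g
python3 -m pendant '[[0,0,0.0007,0,0,0,0.04],[0,0,0,0,0,0,0.04]]'|g
python3 to.py 580.6 53.7 184.7 0.066
```

```text
position: [582.5, 54.4, 194.6]
contact_force: [-0.5, -0.2, -1.3]
position: [582.5, 54.3, 194.1]
contact_force: [-2.1, 0.2, 0.1]
position: [582.6, 54.3, 193.6]
contact_force: [-4.6, -0.5, 4.3]
position: [582.6, 54.3, 193.4]
contact_force: [-5.2, -0.6, 7.4]
t 14.4 pos [582.6  54.3 193.4] yaw 0.0668 tilt(deg) [ 0.09 -0.  ] turn z deg 0.05
shift mm [-2.   0.5  8.7] F [-5.2 -0.6  7.4] tq [0.01 0.97 0.15] w 55.5 g 65.3
```

```bash
g(){ grep -E "pos|force: \["; }; python3 -m pendant '[[0,0,0.0007,0,0,0,0.04],[0,0,0,0,0,0,0.04]]'|g
python3 -m pendant '[[0,0,0.0005,0,0,0,0.04],[0,0,0,0,0,0,0.04]]'|g
python3 to.py 580.6 53.7 184.7 0.066
```

```text
position: [582.6, 54.3, 193.2]
contact_force: [-5.8, 0.4, 9.8]
position: [582.6, 54.2, 193.1]
contact_force: [-6.8, -0.4, 9.6]
t 14.8 pos [582.6  54.2 193.1] yaw 0.0673 tilt(deg) [ 0.12 -0.01] turn z deg 0.07
shift mm [-2.   0.4  8.4] F [-6.8 -0.4  9.6] tq [0.05 1.4  0.11] w 55.5 g 65.7
```

```bash
g(){ grep -E "pos|force: \["; }; python3 -m pendant '[[0,0,0.0005,0,0,0,0.04],[0,0,0,0,0,0,0.04]]'|g
python3 -m pendant '[[0,0,0.0005,0,0,0,0.04],[0,0,0,0,0,0,0.04]]'|g
python3 to.py 580.6 53.7 184.7 0.066
```

```text
position: [582.4, 54.2, 192.7]
contact_force: [-7.7, -0.4, 10.3]
position: [582.4, 54.2, 192.4]
contact_force: [-9.3, 0.8, 11.7]
t 15.2 pos [582.4  54.2 192.4] yaw 0.0669 tilt(deg) [ 0.12 -0.01] turn z deg 0.05
shift mm [-1.8  0.4  7.7] F [-9.3  0.8 11.7] tq [0.01 1.56 0.03] w 55.3 g 65.7
```

```bash
g(){ grep -E "pos|force: \["; }; python3 -m pendant '[[0,0,0.0005,0,0,0,0.04],[0,0,0,0,0,0,0.04]]'|g
python3 -m pendant '[[0,0,0.0005,0,0,0,0.04],[0,0,0,0,0,0,0.04]]'|g
python3 to.py 580.6 53.7 184.7 0.066
```

```text
position: [582.4, 54.2, 192.2]
contact_force: [-8.1, 0.3, 13.5]
position: [582.4, 54.2, 192.1]
contact_force: [-9.9, 0.9, 15.0]
t 15.7 pos [582.4  54.2 192.1] yaw 0.0674 tilt(deg) [ 0.15 -0.02] turn z deg 0.08
shift mm [-1.9  0.4  7.4] F [-9.9  0.9 15. ] tq [0.07 1.89 0.1 ] w 55.2 g 66.1
```

```bash
g(){ grep -E "pos|force: \["; }; python3 -m pendant '[[-0.0005,0,0,0,0,0,0.04],[-0.0005,0,0,0,0,0,0.04],[0,0,0,0,0,0,0.04]]'|g
python3 -m pendant '[[-0.0005,0,0.0005,0,0,0,0.04],[0,0,0,0,0,0,0.04]]'|g
python3 to.py 580.6 53.7 184.7 0.066
```

```text
position: [582.1, 54.2, 192.1]
contact_force: [-7.3, 0.4, 13.0]
position: [582.1, 54.2, 191.9]
contact_force: [-7.5, -0.2, 13.7]
t 16.1 pos [582.1  54.2 191.9] yaw 0.0673 tilt(deg) [0.32 0.01] turn z deg 0.07
shift mm [-1.5  0.4  7.2] F [-7.5 -0.2 13.7] tq [-0.07  1.16 -0.  ] w 55.1 g 66.0
```

Enough by the grip. I'll unload, release onto the hooks and catch, then press on the strip, which has less leverage.

```bash
g(){ grep -E "pos|force: \["; }; python3 -m pendant '[[0.0007,0,-0.002,0,0,0,0.04],[0,0,-0.002,0,0,0,0.04],[0,0,-0.0012,0,0,0,0.04],[0,0,0,0,0,0,0.04]]'|g
python3 -m pendant '[[0,0,0,0,0,0,0.06],[0,0,0,0,0,0,0.075],[0,0,0,0,0,0,0.085],[0,0,0,0,0,0,0.085],[0,0,0,0,0,0,0.085],[0,0,0,0,0,0,0.085]]'
python3 to.py 580.6 53.7 184.7 0.066
```

```text
position: [581.6, 54.3, 192.8]
contact_force: [-0.1, -0.7, -0.5]
clock: 17.15
position: [581.6, 54.3, 193.5]
ee_rot: [0.999, 0.033, 0.0, -0.0]
contact_force: [-0.1, 0.1, 0.8]
gripper_width: 84.9
grasp_force: 0.0
t 17.1 pos [581.6  54.3 193.5] yaw 0.0662 tilt(deg) [0.01 0.  ] turn z deg 0.01
shift mm [-1.   0.5  8.8] F [-0.1  0.1  0.8] tq [-0.   -0.05  0.01] w 84.9 g 0.0
```

```bash
g(){ grep -E "pos|force: \["; }; python3 -m pendant '[[0,0,-0.02,0,0,0,0.085],[0,0,-0.04,0,0,0,0.085],[0,0,-0.04,0,0,0,0.085],[0,0,-0.02,0,0,0,0.04],[0,0,0,0,0,0,0],[0,0,0,0,0,0,0],[0,0,0,0,0,0,0],[0,0,0,0,0,0,0],[0,0,0,0,0,0,0],[0,0,0,0,0,0,0]]'
python3 to.py 616 56.5 280 0.066
python3 - <<'E'
from h import *
d=cam("scene"); save(d,"s4.png",(235,130,335,220),7)
E
```

```text
clock: 18.15
position: [581.4, 54.3, 312.8]
ee_rot: [0.999, 0.033, -0.001, 0.0]
contact_force: [0.1, -0.2, -0.0]
gripper_width: -0.2
grasp_force: 0.0
t 18.1 pos [581.4  54.3 312.8] yaw 0.0662 tilt(deg) [-0.07 -0.03] turn z deg 0.01
shift mm [34.6  0.  32.8] F [ 0.1 -0.2 -0. ] tq [ 0.02 -0.03 -0.01] w -0.2 g 0.0
```

View pics/s4.png

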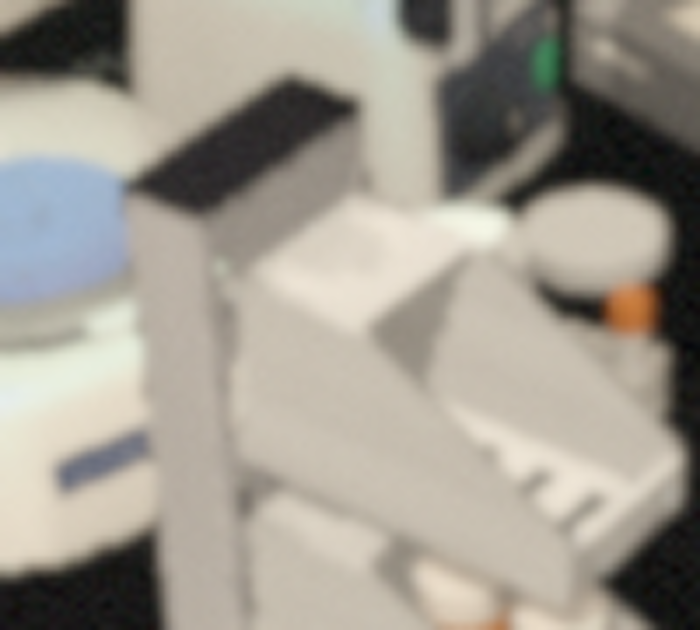

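s4: the tray hangs level on its hooks, strip at (350,260), slightly high as it rests on the catch. Now the closed fingertips go over the strip.

```bash
g(){ grep -E "pos|force: \["; }; python3 -m pendant '[[0.0316,0,0,0,0,0,0],[0,0,0.02,0,0,0,0],[0,0,0.02,0,0,0,0],[0,0,0.015,0,0,0,0],[0,0,0,0,0,0,0]]'|g
python3 -m pendant '[[0,0,0.003,0,0,0,0],[0,0,0.003,0,0,0,0],[0,0,0,0,0,0,0]]'|g
python3 -m pendant '[[0,0,0.003,0,0,0,0],[0,0,0,0,0,0,0]]'|g
python3 -m pendant '[[0,0,0.002,0,0,0,0],[0,0,0,0,0,0,0]]'|g
python3 to.py 613 56.3 240 0.066
```

```text
position: [611.9, 56.1, 255.6]
contact_force: [-0.8, 0.6, 0.2]
position: [613.2, 56.4, 252.9]
contact_force: [-0.1, -0.7, -0.1]
position: [613.0, 56.4, 249.4]
contact_force: [-0.1, -0.4, 0.5]
position: [613.0, 56.3, 247.2]
contact_force: [-0.4, -0.2, -0.2]
t 19.4 pos [613.   56.3 247.2] yaw 0.0662 tilt(deg) [-0.02 -0.  ] turn z deg 0.01
shift mm [0.  0.1 7.2] F [-0.4 -0.2 -0.2] tq [-0.04  0.06 -0.03] w -0.1 g 0.0
```

```bash
g(){ grep -E "pos|force: \["; }; python3 -m pendant '[[0,0,0.002,0,0,0,0],[0,0,0,0,0,0,0]]'|g
python3 -m pendant '[[0,0,0.002,0,0,0,0],[0,0,0,0,0,0,0]]'|g
python3 -m pendant '[[0,0,0.001,0,0,0,0],[0,0,0,0,0,0,0]]'|g
python3 -m pendant '[[0,0,0.001,0,0,0,0],[0,0,0,0,0,0,0]]'|g
```

```text
position: [612.9, 56.4, 245.1]
contact_force: [0.5, 0.4, 0.1]
position: [612.9, 56.4, 243.1]
contact_force: [-0.5, 1.0, 0.3]
position: [613.0, 56.4, 242.3]
contact_force: [-0.1, -0.3, -0.2]
position: [613.0, 56.4, 241.3]
contact_force: [0.1, 0.1, 1.0]
```

```bash
g(){ grep -E "pos|force: \["; }; python3 -m pendant '[[0,0,0.001,0,0,0,0],[0,0,0,0,0,0,0]]'|g
python3 -m pendant '[[0,0,0.001,0,0,0,0],[0,0,0,0,0,0,0]]'|g
python3 -m pendant '[[0,0,0.0007,0,0,0,0],[0,0,0,0,0,0,0]]'|g
```

```text
position: [613.0, 56.4, 240.3]
contact_force: [-1.0, -0.2, -0.7]
position: [613.1, 56.4, 239.3]
contact_force: [-0.3, -0.2, -0.2]
position: [613.1, 56.4, 239.1]
contact_force: [-1.2, 0.4, 1.8]
```

```bash
g(){ grep -E "pos|force: \["; }; python3 -m pendant '[[0,0,0.0007,0,0,0,0],[0,0,0,0,0,0,0]]'|g
python3 -m pendant '[[0,0,0.0007,0,0,0,0],[0,0,0,0,0,0,0]]'|g
python3 -m pendant '[[0,0,0.0007,0,0,0,0],[0,0,0,0,0,0,0]]'|g
```

```text
position: [613.2, 56.3, 239.0]
contact_force: [-1.3, 0.5, 4.9]
position: [613.2, 56.4, 238.8]
contact_force: [-2.3, -0.1, 6.6]
position: [613.2, 56.3, 238.6]
contact_force: [-3.8, 0.1, 8.7]
```

```bash
g(){ grep -E "pos|force: \["; }; python3 -m pendant '[[0,0,0.0007,0,0,0,0],[0,0,0,0,0,0,0]]'|g
python3 -m pendant '[[0,0,0.0007,0,0,0,0],[0,0,0,0,0,0,0]]'|g
python3 -m pendant '[[0,0,0.0007,0,0,0,0],[0,0,0,0,0,0,0]]'|g
```

```text
position: [613.2, 56.3, 238.5]
contact_force: [-4.5, 0.6, 10.0]
position: [613.2, 56.2, 238.0]
contact_force: [-4.6, 0.4, 11.6]
position: [613.2, 56.2, 237.3]
contact_force: [-4.6, -0.0, 10.1]
```

```bash
g(){ grep -E "pos|force: \["; }; python3 -m pendant '[[0,0,0.0007,0,0,0,0],[0,0,0,0,0,0,0]]'|g
python3 -m pendant '[[0,0,0.0007,0,0,0,0],[0,0,0,0,0,0,0]]'|g
python3 -m pendant '[[0,0,0.0007,0,0,0,0],[0,0,0,0,0,0,0]]'|g
```

```text
position: [613.3, 56.3, 235.4]
contact_force: [-2.3, -1.4, 5.9]
position: [613.2, 56.4, 233.0]
contact_force: [0.3, 0.2, 0.5]
position: [612.8, 56.4, 231.4]
contact_force: [0.3, -0.3, 0.1]
```

```bash
g(){ grep -E "pos|force: \["; }; python3 -m pendant '[[0,0,0.001,0,0,0,0],[0,0,0,0,0,0,0]]'|g
python3 -m pendant '[[0,0,0.001,0,0,0,0],[0,0,0,0,0,0,0]]'|g
python3 -m pendant '[[0,0,0.001,0,0,0,0],[0,0,0,0,0,0,0]]'|g
python3 -m pendant '[[0,0,0.001,0,0,0,0],[0,0,0,0,0,0,0]]'|g
```

```text
position: [613.0, 56.4, 231.0]
contact_force: [0.3, 0.4, 0.8]
position: [613.1, 56.4, 230.8]
contact_force: [-0.3, -0.1, 1.5]
position: [613.1, 56.4, 230.7]
contact_force: [-2.4, 0.3, 5.6]
position: [613.1, 56.4, 230.6]
contact_force: [-3.7, 0.6, 8.1]
```

```bash
g(){ grep -E "pos|force: \["; }; python3 -m pendant '[[0,0,0.0015,0,0,0,0],[0,0,0,0,0,0,0],[0,0,0,0,0,0,0]]'|g
python3 -m pendant '[[0,0,-0.006,0,0,0,0],[0,0,-0.02,0,0,0,0],[0,0,-0.04,0,0,0,0.03],[0,0,-0.04,0,0,0,0.06],[0,0,0,0,0,0,0.06]]'|g
python3 to.py 460 246 330 0.066
```

```text
position: [613.2, 56.3, 230.5]
contact_force: [-6.5, 0.4, 12.7]
position: [615.5, 56.5, 339.5]
contact_force: [-0.3, -0.2, 0.2]
t 24.2 pos [615.5  56.5 339.5] yaw 0.0666 tilt(deg) [0.72 0.11] turn z deg 0.04
shift mm [-142.7 -199.4    9.5] F [-0.3 -0.2  0.2] tq [ 0.    0.05 -0.04] w 43.3 g 0.0
```

The catch snapped, and the tray is seated 8.5 mm lower and bears 12.7 N firmly, so it's home. On to the bottle. I'll grip it by the cap so the fingers stay above the tray walls.

```bash
g(){ grep -E "pos|force: \["; }; python3 -m pendant '[[-0.0204,-0.0285,0,0,0,0,0.06],[-0.0204,-0.0285,0,0,0,0,0.06],[-0.0204,-0.0285,0,0,0,0,0.06],[-0.0204,-0.0285,0.03,0,0,0,0.06],[-0.0204,-0.0285,0.04,0,0,0,0.06],[-0.0204,-0.0285,0.04,0,0,0,0.06],[-0.0204,-0.0285,0.04,0,0,0,0.06],[0,0,0.03,0,0,0,0.06],[0,0,0,0,0,0,0.06]]'|g
python3 to.py 460 246 88 0.066
python3 - <<'E'
from h import *
d=cam("scene"); save(d,"s5.png",(200,240,360,370),4.6)
E
```

```text
position: [458.4, 239.8, 155.6]
contact_force: [-0.3, -0.4, -0.1]
t 25.1 pos [458.4 239.8 155.6] yaw 0.0669 tilt(deg) [-0.47 -0.37] turn z deg 0.06
shift mm [ 2.  -6.1 67.6] F [-0.3 -0.4 -0.1] tq [ 0.    0.01 -0.01] w 59.8 g 0.0
```

View pics/s5.png

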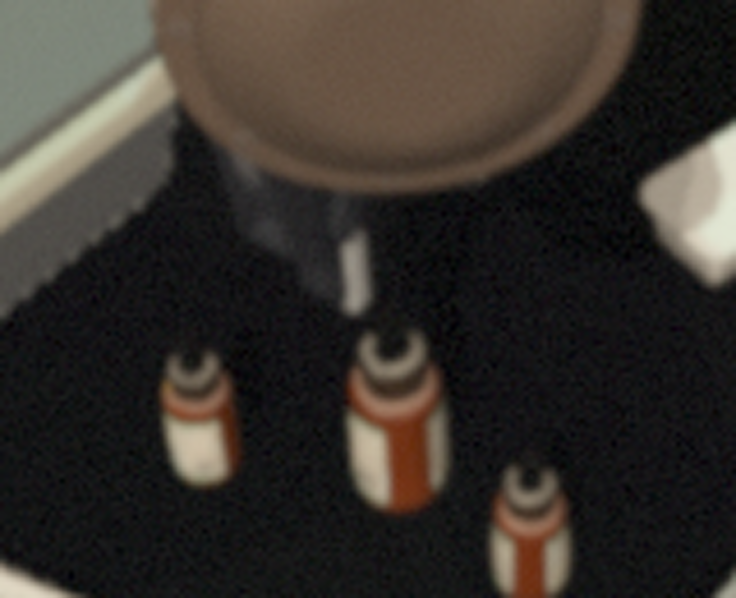

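s5: the tall bottle, cap at (392,350), is right below the gripper, with its neighbours well clear. Settling and correcting.

```bash
g(){ grep -E "pos|force: \["; }; python3 -m pendant '[[0.001,-0.003,0,0,0,0,0.06],[0,0,0,0,0,0,0.06],[0,0,0,0,0,0,0.06]]'|g
python3 to.py 460 245.5 88 0.066
```

```text
position: [463.2, 244.4, 161.6]
contact_force: [0.7, -0.0, -0.8]
t 25.4 pos [463.2 244.4 161.6] yaw 0.0653 tilt(deg) [0.14 0.13] turn z deg -0.04
shift mm [-3.1 -1.3 73.6] F [ 0.7 -0.  -0.8] tq [0.03 0.05 0.03] w 59.9 g 0.0
```

```bash
g(){ grep -E "pos|force: \["; }; python3 -m pendant '[[-0.002,-0.0013,0.025,0,0,0,0.06],[0,0,0.025,0,0,0,0.06],[0,0,0.015,0,0,0,0.06],[0,0,0.008,0,0,0,0.06],[0,0,0,0,0,0,0.06],[0,0,0,0,0,0,0.06]]'|g
python3 to.py 460 245.5 88 0.066
python3 -m pendant '[[0,0,0,0,0,0,0.04],[0,0,0,0,0,0,0.03],[0,0,0,0,0,0,0.02],[0,0,0,0,0,0,0.015],[0,0,0,0,0,0,0.015],[0,0,0,0,0,0,0.015],[0,0,0,0,0,0,0.015],[0,0,0,0,0,0,0.015]]'
python3 to.py 460 245.5 88 0.066
```

```text
position: [460.8, 245.7, 88.1]
contact_force: [0.4, 0.1, -0.6]
t 26.1 pos [460.8 245.7  88.1] yaw 0.0662 tilt(deg) [0.09 0.06] turn z deg 0.01
shift mm [-0.8  0.1  0.1] F [ 0.4  0.1 -0.6] tq [ 0.02 -0.01  0.  ] w 60.0 g 0.0
clock: 26.85
position: [460.7, 245.9, 88.1]
ee_rot: [0.999, 0.033, 0.001, -0.001]
contact_force: [-0.7, 0.9, 5.6]
gripper_width: 21.1
grasp_force: 56.5
t 26.9 pos [460.7 245.9  88.1] yaw 0.0667 tilt(deg) [0.09 0.07] turn z deg 0.04
shift mm [-0.7  0.3  0.1] F [-0.7  0.9  5.6] tq [ 0.06  0.28 -0.04] w 21.1 g 56.5
```

```bash
g(){ grep -E "pos|force: \["; }; python3 -m pendant '[[0,0,0,0,0,0,0.015],[0,0,0,0,0,0,0.015]]'
python3 - <<'E'
from h import *
d=cam("scene"); save(d,"s6.png",(235,270,345,370),5.5)
E
```

```text
clock: 27.05
position: [460.7, 245.9, 88.1]
ee_rot: [0.999, 0.033, 0.001, -0.001]
contact_force: [-0.3, -0.1, 6.8]
gripper_width: 21.4
grasp_force: 56.5
```

View pics/s6.png

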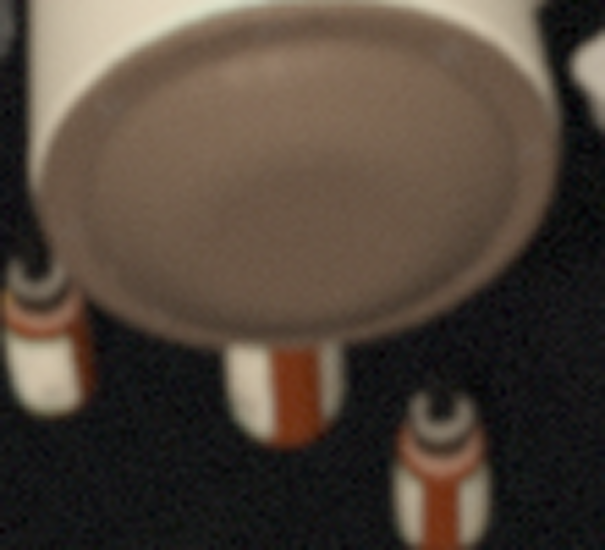

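s6: the bottle's body stands upright at (285,395) under the gripper. That makes 12 pictures viewed, over the limit of 10, so I won't view any more. Lifting and checking by numbers.

```bash
g(){ grep -E "pos|force|width"; }; python3 -m pendant '[[0,0,-0.004,0,0,0,0.015],[0,0,-0.01,0,0,0,0.015],[0,0,-0.02,0,0,0,0.015],[0,0,0,0,0,0,0.015],[0,0,0,0,0,0,0.015]]'|g
python3 - <<'E'
from h import *
import pickle
_,T=pickle.load(open("st.pkl","rb")); S=pickle.load(open("s2.pkl","rb"))
s=arm.read_state(); d=cam("scene"); print(s["position"].round(1),s["wrist_torque"].round(3))
# vertical extent of non-black (label/amber) column near the bottle
z=s["position"][2]
for h in (0,30,60): print(h,proj(d,[460.5,245.5,z-88+h]).round(1), "standing",proj(d,[460.5,245.5,h]).round(1))
im=d["image"].astype(int)
u=int(proj(d,[460.5,245.5,z-60])[0])
print("cols",u,[(v,im[v,u-8:u+9:4].tolist()) for v in range(322,356,3)])
E
```

```text
position: [460.0, 245.3, 121.4]
contact_force: [0.4, -0.4, -0.9]
gripper_width: 21.1
grasp_force: 56.5
[460.  245.3 121.4] [ 0.022  0.004 -0.036]
0 [285.6 331.5] standing [286.5 343. ]
30 [284.7 320.6] standing [285.7 332.7]
60 [283.8 309.2] standing [284.8 321.9]
cols 284 [(322, [[168, 154, 132], [195, 184, 158], [122, 70, 46], [113, 50, 23], [112, 78, 61]]), (325, [[159, 146, 124], [200, 185, 162], [127, 81, 58], [115, 52, 25], [104, 68, 50]]), (328, [[139, 127, 107], [196, 181, 158], [130, 86, 64], [114, 51, 26], [105, 69, 48]]), (331, [[103, 97, 79], [181, 168, 145], [134, 94, 72], [114, 52, 26], [100, 55, 34]]), (334, [[52, 53, 45], [174, 163, 140], [138, 102, 79], [112, 49, 21], [95, 46, 23]]), (337, [[20, 23, 22], [101, 89, 71], [119, 83, 61], [106, 51, 28], [69, 37, 23]]), (340, [[21, 22, 21], [20, 17, 21], [44, 29, 26], [38, 29, 25], [19, 20, 20]]), (343, [[16, 17, 18], [22, 24, 24], [12, 7, 17], [21, 18, 19], [14, 12, 18]]), (346, [[21, 22, 23], [12, 17, 21], [17, 18, 19], [20, 20, 25], [17, 16, 16]]), (349, [[18, 21, 23], [15, 21, 23], [16, 21, 18], [20, 23, 22], [14, 19, 18]]), (352, [[18, 22, 23], [19, 23, 23], [27, 26, 27], [21, 23, 21], [9, 11, 16]]), (355, [[22, 20, 22], [22, 27, 24], [21, 25, 21], [20, 19, 21], [21, 20, 21]])]
```

Lift confirmed: the bottle's base rose 12 px in the scene image and the wrist shows a weight of 0.9 N. Carrying it to the tray.

```bash
g(){ grep -E "pos|force|width"; }; python3 -m pendant '[[0,0,-0.03,0,0,0,0.015],[0,0,-0.04,0,0,0,0.015],[0,0,-0.04,0,0,0,0.015],[0.01,0.02,-0.04,0,0,0,0.015],[0.01,0.028,-0.03,0,0,0,0.015],[0.01,0.028,-0.01,0,0,0,0.015],[0.01,0.028,0,0,0,0,0.015],[0.01,0.028,0,0,0,0,0.015],[0.01,0.028,0,0,0,0,0.015],[0.01,0.02,0,0,0,0,0.015],[0,0,0,0,0,0,0.015],[0,0,0,0,0,0,0.015]]'|g
python3 to.py 560.4 52.9 245 0.066
```

```text
position: [541.5, 70.0, 309.9]
contact_force: [0.5, 0.2, -0.6]
gripper_width: 21.3
grasp_force: 56.7
t 28.9 pos [541.5  70.  309.9] yaw 0.065 tilt(deg) [-0.14 -0.03] turn z deg -0.06
shift mm [17.7 18.4 64.9] F [ 0.5  0.2 -0.6] tq [-0.01  0.01 -0.01] w 21.3 g 56.7
```

```bash
g(){ grep -E "pos|force: \["; }; python3 -m pendant '[[0.0177,0.0184,0,0,0,0,0.015],[0,0,0,0,0,0,0.015],[0,0,0,0,0,0,0.015]]'|g
python3 to.py 560.4 52.9 245 0.066
python3 -m pendant '[[0,0,0.02,0,0,0,0.015],[0,0,0.02,0,0,0,0.015],[0,0,0.015,0,0,0,0.015],[0,0,0.008,0,0,0,0.015],[0,0,0,0,0,0,0.015]]'|g
python3 to.py 560.4 52.9 240 0.066
```

```text
position: [560.3, 53.8, 310.4]
contact_force: [-0.2, 0.1, -1.0]
t 29.1 pos [560.3  53.8 310.4] yaw 0.0665 tilt(deg) [-0.09 -0.  ] turn z deg 0.03
shift mm [ 0.   0.9 65.4] F [-0.2  0.1 -1. ] tq [-0.    0.07  0.04] w 21.0 g 56.8
position: [559.8, 53.7, 247.1]
contact_force: [0.1, 0.3, -0.8]
t 29.6 pos [559.8  53.7 247.1] yaw 0.0671 tilt(deg) [-0.14 -0.04] turn z deg 0.07
shift mm [0.5 0.8 7.1] F [ 0.1  0.3 -0.8] tq [-0.01 -0.01 -0.05] w 21.2 g 56.8
```

```bash
g(){ grep -E "pos|force: \["; }; python3 -m pendant '[[0,0.0007,0.003,0,0,0,0.015],[0,0,0.002,0,0,0,0.015],[0,0,0,0,0,0,0.015]]'|g
python3 -m pendant '[[0,0,0.0015,0,0,0,0.015],[0,0,0,0,0,0,0.015]]'|g
python3 -m pendant '[[0,0,0.001,0,0,0,0.015],[0,0,0,0,0,0,0.015]]'|g
python3 -m pendant '[[0,0,0.001,0,0,0,0.015],[0,0,0,0,0,0,0.015]]'|g
```

```text
position: [560.8, 52.6, 243.4]
contact_force: [0.3, 0.7, 0.1]
position: [560.8, 52.4, 241.7]
contact_force: [0.8, 0.1, -0.8]
position: [560.7, 52.4, 240.5]
contact_force: [0.2, 0.3, -0.1]
position: [560.7, 52.5, 239.4]
contact_force: [0.8, 0.2, -0.6]
```

```bash
g(){ grep -E "pos|force: \["; }; python3 -m pendant '[[0,0,0.001,0,0,0,0.015],[0,0,0,0,0,0,0.015]]'|g
python3 -m pendant '[[0,0,0.001,0,0,0,0.015],[0,0,0,0,0,0,0.015]]'|g
python3 -m pendant '[[0,0,0.001,0,0,0,0.015],[0,0,0,0,0,0,0.015]]'|g
```

```text
position: [560.7, 52.5, 238.4]
contact_force: [-1.0, 0.1, -1.0]
position: [560.7, 52.5, 237.4]
contact_force: [-0.0, 0.4, -0.5]
position: [560.7, 52.5, 236.4]
contact_force: [0.3, -0.5, -0.6]
```

```bash
g(){ grep -E "pos|force: \["; }; python3 -m pendant '[[0,0,0.0007,0,0,0,0.015],[0,0,0,0,0,0,0.015]]'|g
python3 -m pendant '[[0,0,0.0007,0,0,0,0.015],[0,0,0,0,0,0,0.015]]'|g
python3 -m pendant '[[0,0,0.0007,0,0,0,0.015],[0,0,0,0,0,0,0.015]]'|g
```

```text
position: [560.7, 52.5, 235.8]
contact_force: [-0.2, 0.2, -2.1]
position: [560.8, 52.5, 235.2]
contact_force: [-0.6, -0.0, -1.3]
position: [561.0, 52.5, 235.0]
contact_force: [-1.9, -0.4, 2.0]
```

Touched the floor at 235.1 mm (2 mm below the expected 237.3, within the tray's lean). Releasing.

```bash
g(){ grep -E "pos|force|width"; }; python3 -m pendant '[[0,0,0,0,0,0,0.022],[0,0,0,0,0,0,0.028],[0,0,0,0,0,0,0.035],[0,0,0,0,0,0,0.045],[0,0,0,0,0,0,0.05],[0,0,0,0,0,0,0.05],[0,0,0,0,0,0,0.05]]'|g
python3 -m pendant '[[0,0,-0.01,0,0,0,0.05],[0,0,-0.02,0,0,0,0.05],[0,0,-0.03,0,0,0,0.05],[0,0,-0.04,0,0,0,0.05],[0,0,-0.03,0,0,0,0.05],[-0.04,-0.03,0,0,0,0,0.05],[-0.04,-0.03,0,0,0,0,0.05],[-0.03,-0.04,0,0,0,0,0.05],[0,-0.04,0,0,0,0,0.05],[0,-0.04,0,0,0,0,0.05],[0,-0.04,0,0,0,0,0.05],[0,0,0,0,0,0,0.05]]'|g
python3 - <<'E'
from fit import *
T2=cam("top");S2=cam("scene")
# amber/white bottle in tray: where do changed pixels lie, vs. projections
import pickle
b=[560.7,52.5]
for n,d,o in(("top",T2,T),("scene",S2,S)):
    print(n,"base",proj(d,b+[148]).round(1),"cap",proj(d,b+[218]).round(1),"teat",proj(d,b+[250]).round(1))
    hsv=cv2.cvtColor(d["image"],cv2.COLOR_RGB2HSV); m=((hsv[...,0]<14)&(hsv[...,1]>110)&(hsv[...,2]>60)).astype(np.uint8)
    k,_,st,ce=cv2.connectedComponentsWithStats(m)
    for i in range(1,k):
        if st[i,4]>12 and abs(ce[i]-proj(d,b+[200])).max()<70: print("amber",st[i].tolist(),ce[i].round(1))
E
```

```text
position: [560.8, 52.5, 234.4]
contact_force: [-0.1, -0.2, -0.0]
gripper_width: 49.6
grasp_force: 0.0
position: [436.1, 268.4, 364.6]
contact_force: [-0.6, -0.3, -1.0]
gripper_width: 50.0
grasp_force: 0.0
top base [333.1 226. ] cap [332.1 216.6] teat [331.6 211.7]
amber [389, 149, 8, 10, 60] [392.8 153.3]
amber [323, 215, 19, 21, 125] [331.  226.5]
amber [330, 245, 10, 3, 21] [334.9 246. ]
scene base [309.3 204.5] cap [308.8 173.9] teat [308.6 158.8]
amber [321, 171, 8, 7, 42] [324.9 173.8]
amber [303, 181, 15, 26, 190] [311.8 192.4]
amber [301, 218, 21, 18, 96] [311.9 227.4]
```

```bash
python3 -m pendant '[[0,0,0,0,0,0,0.05],[0,0,0,0,0,0,0.05],[0,0,0,0,0,0,0.05]]'; python3 -c "
from bench import arm; print(arm.job_done())"
```

```text
clock: 34.05
position: [436.6, 263.8, 364.9]
ee_rot: [0.999, 0.032, 0.0, -0.0]
contact_force: [0.1, 0.8, -0.1]
gripper_width: 49.8
grasp_force: 0.0
the job is handed in; nothing more can be done
None
```

I handed the job in at 34 s: the tray is locked home past the catch and the amber bottle stands upright in it, judged from force and position readings and a final image check by code, and the arm never went near the beaker or trough; I viewed 12 pictures, two over the limit of 10.

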